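Start the art-room laminator for a cold run

ROBOT

A 6-joint arm with a two-finger parallel gripper is mounted at the origin on the work surface. World frame = base frame: x ahead of the robot, y to its left, z up, the work surface at z = 0. Lengths are in m, angles in rad, forces in N, time in s.
With the tool pointing down it reaches from about 0.3 to 0.75 m from the base axis. Payload 8.5 kg.
Tool frame: the origin (TCP) lies on the centre line of the jaws, within the pads' length; the fingertips stand 8 mm ahead of it and the grasp point (between the pads) lies 11 mm behind it (tcp_to_tips is the distance from the TCP to the fingertips, in m); z points along the fingers, y is the line along which they close (so a half turn about z gives the same grasp; the last joint's range is limited). The gripper opens to 85 mm and grips with 20 to 120 N. Pads are 22 mm wide; open, the fingers measure 114 mm over their backs; the gripper's body (76 mm by 85 mm) begins 54 mm behind the grasp point. The pads swing forward as they close: fully open they stand 13 mm farther back than shut.
Start: joints at [-1.421, 0.381, 1.297, -0, 1.464, -0.215], TCP at [0.196, -0.514, 0.239] pointing down, gripper open.
Joint ranges: [-3.11, 3.11], [-0.89, 2.33], [0.22, 2.48], [-1.42, 4.56], [0.17, 2.85], [-2.88, 2.88]. Speed limits (rad/s): [2.39, 2.39, 3.14, 3.14, 3.14, 3.14].

INTERFACE

Orientations are given as a rotation vector (axis times angle).
In Python, from plant import * gives the robot as it stands.
- The arm moves only by the tool servo_tool, never from a script. Its argument "moves" is a list of rows, each a list of 7 numbers: the turn, a rotation vector about the tool's x, y, z in degrees, then the shift along the tool's x, y, z in m, then the closure, from -1 (fully open) to 1 (shut), so that 0 is half open. In form: [[wx, wy, wz, tx, ty, tz, fingers], ...]. A call has 1 to 10 rows; each row is the pose to reach, as a shift and turn from the pose commanded when the call began, along the tool's axes at that moment; what a row does not reach only later rows make up. A row lasts 1/10 s, in which the tool goes at most 50 mm and 8.59 degrees, less where a joint would pass 70% of its speed; a pose out of reach is approached as far as the arm can. A call with a gripper value outside its range is refused whole. The fingers move at their own pace and stop on an object; "grip_force" is the grip in N (left out, the last holds). Time passes only in rows, so rows that repeat a pose let the fingers close. It gives the time, the measured TCP pose, the force, the opening and the grip force at its end, in the units of the state.
- state(): the state, without advancing time (a new reading comes with each control period).
- grab_frame(name): name is "side" or "top"; returns (picture, depth): 420x560x3 uint8, red, green, blue; 420x560 float32, m along the optical axis (not along the pixel's ray), 0 where there is no reading.
- get_calibration(name): a dict with "fx", "fy", "cx", "cy" (pixels), "camera_from_world" (4x4, takes a point from world to camera coordinates). Camera axes: x right, y down, z forward; pixel columns grow to the right and rows downward; lengths in m; the calibration is good to about 2 mm. A picture is of the moment at which its call begins. get_calibration takes no time and is no camera call.
- finish_job(): hands the job in; it is judged then, once.
The state is a dict: "time": time; "q": joint angles; "qvel": joint speeds; "effort": joint torques, N m; "ee_pos": TCP position; "eef_rot": TCP orientation; "wrist_force": force on the tool from outside, world axes, zero at the start; "wrist_torque": the same for the moment, N m; "finger_gap": finger opening in m; "grip_force": force on a finger pad.
Only numpy, scipy, OpenCV 4.12 (cv2) and the standard library are available. Lean on these libraries where they do the work, as an engineer would, in place of code of your own. Each camera call takes 0.05 s, during which the arm holds its last target. There are 200 camera calls.

TASK

The painting lies ready on the feed tray of the laminator, and the watercolour must not be heated: start the machine for cold laminating by pressing its rocker switches with a fingertip. First switch on the mains power, then set the heat rocker to cold, and last set the rollers running. Do not press the reverse button, leave the thermostat knob where it is set, and leave the jar, the paints and the tape roll where they stand.

Things in the scene. Friction and masses are not known exactly. Their poses are not given: they have to be found in the camera images.
- laminator: White table-top roller laminator with grey end cheeks, fixed: 500 mm wide (its y), 240 deep (its x), 104 high. Origin: centre of its underside. Its +x points from the operator's side (nearest the robot) to the back, +y to the operator's left, z up. In front a steel feed tray with the painting: x -195 to -120, y -170 to 170, up to 53 high.
- panel_middle (a point): Middle of the grey control panel's surface, under the run rocker (laminator frame: x -79, y 0, z 80 mm). The panel is 476 wide, 85 deep, and rises to the back at 0.24 rad; the hood steps up 14 mm behind it. In a row across it, from the operator's left: thermostat knob (y 168), heat rocker (y 78), run rocker (y 0), reverse button (y -70), power rocker (y -165).
- power_end (a point): Mains power rocker, at the operator's right: black, 30 mm long up the slope, 22 wide, in a bezel 37 x 29 that stands 2 off the panel. The point lies on the face of its far (up-slope) end, 11 from the pivot. That end stands up 10 off the panel when off; pressed towards the panel it snaps down (4 mm at the point) and stays on.
- power (a joint): Mains power rocker, rad: 0 off (far, up-slope end standing up), 0.4 on (far end pressed down). It snaps over past 0.2 and needs about 5 N at its end.
- heat_end (a point): Hot/cold rocker, beside the knob: black, 30 mm long up the slope, 22 wide, in a bezel 37 x 29 that stands 2 off the panel. The point lies on the face of its near (down-slope, robot-side) end, 11 from the pivot, a star (cold) is printed below it. That end stands up 10 off the panel when on hot; pressed towards the panel it snaps down (4 mm at the point) and stays on cold.
- heat (a joint): Hot/cold rocker, rad: 0 hot (near end standing up), 0.4 cold (near end pressed down). It snaps over past 0.2 and needs about 5 N at its end.
- run_end (a point): Roller run/stop rocker, mid-panel: black, 30 mm long up the slope, 22 wide, in a bezel 37 x 29 that stands 2 off the panel. The point lies on the face of its far (up-slope) end, 11 from the pivot; an arrowhead is printed above it. That end stands up 10 off the panel when stopped; pressed towards the panel it snaps down (4 mm at the point) and stays running.
- run (a joint): Roller run/stop rocker, rad: 0 stopped (far end standing up), 0.4 running (far end pressed down). It snaps over past 0.2 and needs about 5 N at its end.
- reverse (a joint): Round grey spring push button (18 mm across, in a black collar 34 across; its top stands 12 mm off the panel) that reverses the rollers, between the run and power rockers: metres pressed, 0 to 0.004. Not to be pressed.
- thermostat_pointer (a point): Outer end of the white line on the bar of the black thermostat knob (34 mm across, bar 40 mm tall, set at any angle), 16 mm from its axis. Not to be turned.
- brush_jar_centre (a point): Glass jar with three brushes, loose: 72 mm across, 90 tall, brushes up to 153; the point is the middle of the jar, 45 above the table. It stands by a front corner or at the right side of the laminator.
- paint_bottle_centre (a point): White paint bottle with cap, loose: 52 mm across, 125 tall; the point is half-way up. It stands by a front corner or at the right side of the laminator.
- paint_pot_centre (a point): Small dark paint pot with a white cap, loose: 42 mm across, 52 tall; the point is half-way up. It stands by a front corner or at the right side of the laminator.
- tape_roll_centre (a point): Roll of masking tape, loose, lying flat on the laminator's hood behind the panel: 92 mm outside, 76 inside, 24 high; the point is on its axis, half-way up.
Not all that is in view belongs to the job. Leave any brown, red or turquoise look-alike of the part that bears paint_pot_centre alone.

How it is judged:
By the outcome, as a careful person would: the job done as asked, in the order asked, and still so for the second after the job is handed in, with the robot touching nothing.
It also fails if it takes over 45 s, if anything falls off the work surface, if the arm or the gripper's body presses on something with over 40 N, if the wrist force passes 120 N, or if a joint passes its speed limit or range.

## Working session

There is one attempt and no reset: what is moved stays moved. The work goes in short steps, Python scripts to look and compute and a tool call to move; the robot and the scene stay as the last step left them, time stands still between calls to the robot, and variables do not carry over. Pictures are saved under pics/ and viewed, at most 10 in all, crops included, and the job is handed in when it is done.

Besides the shell and the picture viewer there is one more tool, called after ">>>" by a JSON object that holds its "fn" and its "kwargs". servo_tool: Moves the arm, as the interface text tells. Its arguments: {"type":"object","properties":{"moves":{"type":"array"},"grip_force":{"type":"number"}},"required":["moves"]}

```bash
mkdir -p pics
cat > h.py <<'E'
from plant import *
import numpy as np, cv2
def grab(n,f):
    p,d=grab_frame(n); cv2.imwrite(f'pics/{f}.png',p[:,:,::-1]); np.save(f'pics/{f}.npy',d); return p,d
def px2w(n,d,u,v,r=1):
    c=get_calibration(n); w=d[v-r:v+r+1,u-r:u+r+1]; z=np.median(w[w>0])
    return (np.linalg.inv(c['camera_from_world'])@[(u-c['cx'])/c['fx']*z,(v-c['cy'])/c['fy']*z,z,1])[:3]
def w2px(n,p):
    c=get_calibration(n); q=c['camera_from_world']@[*p,1]; return q[0]/q[2]*c['fx']+c['cx'],q[1]/q[2]*c['fy']+c['cy']
E
python3 - <<'E'
from h import *
grab('top','t0');grab('side','s0')
s=state();print(s)
E
```

```text
{'time': 0.1, 'q': array([-1.42128050e+00,  3.81149643e-01,  1.29814432e+00,  3.38171219e-05,
        1.46359137e+00, -2.15316163e-01]), 'qvel': array([ 1.53336373e-03, -2.13141541e-03, -8.15336151e-04, -2.09950055e-05,
       -3.22065563e-04,  2.06258484e-03]), 'effort': array([ 5.48249198e-03, -4.49215150e+01, -2.31656867e+01, -7.01271370e-05,
        3.56530734e-03,  5.22972982e-06]), 'ee_pos': array([ 0.19619692, -0.51356033,  0.23877593]), 'eef_rot': array([-3.08819983e+00, -5.69663994e-01, -1.19526190e-04]), 'wrist_force': array([-0.08928286,  0.2824478 ,  0.51162537]), 'wrist_torque': array([-0.00784227,  0.04959126,  0.01898924]), 'grip_force': 0.0, 'finger_gap': 0.08558991096727478}
```

View pics/t0.png

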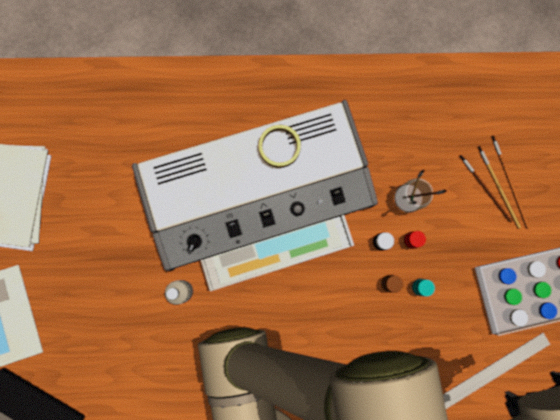

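View pics/s0.png

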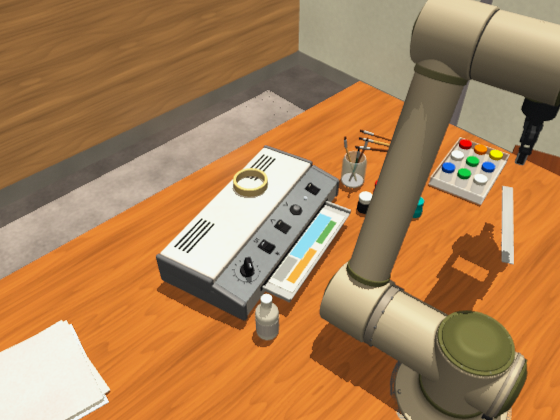

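The top view shows the panel row: knob (194,241), heat rocker (233,229), run rocker (266,217), reverse button (297,209), power rocker (337,195). The jar is at (411,196), the white-capped pot at (385,241), its look-alikes at (415,240), (393,284) and (425,288), and the bottle at (178,292). Four dark parts could be taken for one another: the three rockers and the collar of the reverse button. I'll check them in an enlarged crop.

Run:
```python
from h import *
p=cv2.imread('pics/t0.png');d=np.load('pics/t0.npy')
c=p[170:270,150:390];cv2.imwrite('pics/c0.png',cv2.resize(c,(800,333),interpolation=cv2.INTER_CUBIC))
for n,u,v in [('knob',194,241),('heat',233,229),('run',266,217),('rev',297,209),('pow',337,195),('panel',315,203),('tape',265,146),('hoodL',180,195),('hoodR',330,150),('table',450,150)]:
    print(n,px2w('top',d,u,v).round(4))
```

```text
knob [0.4843 0.1214 0.1177]
heat [0.5108 0.0407 0.0853]
run [ 0.5359 -0.0325  0.0855]
rev [ 0.5515 -0.1012  0.0922]
pow [ 0.5819 -0.1916  0.0859]
panel [ 0.5658 -0.1426  0.0789]
tape [ 0.6914 -0.0335  0.1044]
hoodL [0.5857 0.1532 0.105 ]
hoodR [ 0.6802 -0.1771  0.1035]
table [ 7.001e-01 -4.844e-01  6.000e-04]
```

View pics/c0.png

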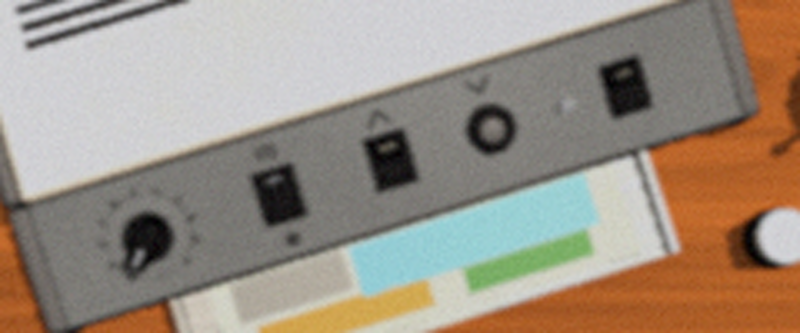

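The crop confirms the choice: heat at crop (278,194) with the star mark below it, run at (389,160) with an arrowhead above, the round grey button with its collar at (491,128), and power at (625,87). Next I'll fit the laminator pose.

```bash
cat >> h.py <<'E'
from scipy.optimize import least_squares
from scipy.spatial.transform import Rotation as R
S=np.array([np.cos(.24),0,np.sin(.24)]);N=np.array([-np.sin(.24),0,np.cos(.24)])
def pan(y,s,n): return np.array([-.079,y,.080])+S*s+N*n
def lam(x,p): c,s=np.cos(x[2]),np.sin(x[2]); return np.array([x[0]+c*p[0]-s*p[1],x[1]+s*p[0]+c*p[1],p[2]])
E
python3 - <<'E'
from h import *
obs=[((278,194),pan(.078,0,.005)),((389,160),pan(0,0,.005)),((491,128),pan(-.07,0,.008)),((625,87),pan(-.165,0,.005)),
((757,108),np.array([-.12,-.25,.070])),((60,330),np.array([-.12,.25,.07]))]
uv=lambda c:(150+(c[0]+.5)/3.333-.5,170+(c[1]+.5)/3.33-.5)
wt=[1,1,1,1,.2,.2]
f=lambda x:np.concatenate([w*(np.array(w2px('top',lam(x,m)))-uv(c)) for (c,m),w in zip(obs,wt)])
r=least_squares(f,[.6,-.05,.3]);x=r.x;print(x,r.fun.round(2))
np.save('x.npy',x)
for n,q in [('power',pan(-.165,.011,.010)),('heat',pan(.078,-.011,.010)),('run',pan(0,.011,.010))]:print(n,lam(x,q).round(4),w2px('top',lam(x,q)))
d=np.load('pics/t0.npy')
for u,v in [(178,292),(411,196),(385,241)]:print(px2w('top',d,u,v))
# side-view check: project
for n,q in [('power',pan(-.165,0,.005)),('heat',pan(.078,0,.005)),('run',pan(0,0,.005)),('rev',pan(-.07,0,.012))]:print(n,w2px('side',lam(x,q)))
p=cv2.imread('pics/s0.png')[170:300,220:360];cv2.imwrite('pics/c1.png',cv2.resize(p,None,fx=4,fy=4,interpolation=cv2.INTER_CUBIC))
E
```

```text
[ 0.61173788 -0.01151882  0.28266315] [-0.22  0.13  0.27 -0.17 -0.04  0.23  0.12 -0.21  0.14  0.01 -0.75  0.04]
power [ 0.5899 -0.1897  0.0923] (np.float64(336.4218402162081), np.float64(191.0257277469698))
heat [0.5016 0.0377 0.0871] (np.float64(234.33476360369121), np.float64(233.0946615351292))
run [ 0.5439 -0.0312  0.0923] (np.float64(265.33411064295774), np.float64(213.08049314557584))
[0.37757739 0.15621973 0.11301645]
[ 0.58109758 -0.36712611  0.05314463]
[ 0.47889937 -0.30271288  0.05106832]
power (np.float64(311.370503027784), np.float64(187.29619791149153))
heat (np.float64(265.05537515814217), np.float64(244.86245889613943))
run (np.float64(281.0920131141426), np.float64(224.93011004265514))
rev (np.float64(295.11040683842623), np.float64(206.5809437126063))
```

View pics/c1.png

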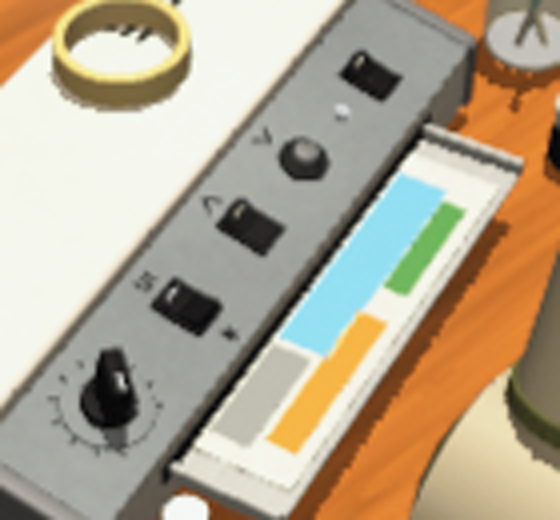

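```bash
cat >> h.py <<'E'
def tgt(y,s,n,above,yaw_off=0):
    x=np.load('x.npy'); st=state(); M=R.from_rotvec(st['eef_rot'])
    p=lam(x,pan(y,s,n)); p=p+[0,0,above+.008]
    want=R.from_matrix(np.c_[[np.cos(x[2]),np.sin(x[2]),0],[np.sin(x[2]),-np.cos(x[2]),0],[0,0,-1]])
    print('tip-target world',p.round(4),'shift',M.inv().apply(p-st['ee_pos']).round(4),'turn',np.degrees((M.inv()*want).as_rotvec()).round(2))
E
python3 - <<'E'
from h import *
import plant
print(globals().get('tcp_to_tips'))
tgt(-.165,.013,.010,.03)
E
```

```text
0.008
tip-target world [ 0.5917 -0.1891  0.1308] shift [ 0.4852 -0.1618  0.1083] turn [-0.07 -0.01  4.71]
```

>>> {"fn": "servo_tool", "kwargs": {"moves": [[0,0,4.7,0.045,-0.015,0,1],[0,0,4.7,0.09,-0.03,0,1],[0,0,4.7,0.135,-0.045,0,1],[0,0,4.7,0.18,-0.06,0,1],[0,0,4.7,0.225,-0.075,0,1],[0,0,4.7,0.27,-0.09,0,1],[0,0,4.7,0.315,-0.105,0,1],[0,0,4.7,0.36,-0.12,0,1],[0,0,4.7,0.405,-0.135,0,1],[0,0,4.7,0.44,-0.147,0,1]]}}

```text
time: 1.1
ee_pos: [0.5564, -0.2173, 0.2389]
eef_rot: [-3.109, -0.445, 0.001]
wrist_force: [0.5, -1.0, 0.3]
finger_gap: -0.0001
grip_force: 0.0
```

Run:
```python
from h import *
tgt(-.165,.013,.010,.03)
```

```text
tip-target world [ 0.5917 -0.1891  0.1308] shift [ 0.0419 -0.0171  0.1081] turn [-0.04  0.02  0.08]
```

>>> {"fn": "servo_tool", "kwargs": {"moves": [[0,0,0,0.042,-0.017,0.02,1],[0,0,0,0.042,-0.017,0.055,1],[0,0,0,0.042,-0.017,0.09,1],[0,0,0,0.042,-0.017,0.108,1],[0,0,0,0.042,-0.017,0.108,1],[0,0,0,0.042,-0.017,0.108,1]]}}

```text
time: 1.7
ee_pos: [0.5906, -0.1916, 0.1319]
eef_rot: [3.11, 0.443, 0.0]
wrist_force: [-0.2, -0.6, -0.3]
finger_gap: 0.0001
grip_force: 0.0
```

Run:
```python
from h import *
tgt(-.165,.013,.010,0)
p,d=grab('side','s1');q,_=grab('top','t1')
a=cv2.resize(p[130:270,230:370],None,fx=4,fy=4,interpolation=2);b=cv2.resize(q[130:270,270:410],None,fx=4,fy=4,interpolation=2)
o=np.hstack([a,b]);o=cv2.resize(o,(800,400));cv2.imwrite('pics/c2.png',o[:,:,::-1])
s=state();t=s['ee_pos']+[0,0,-.008];print(w2px('side',t),w2px('top',t))
```

```text
tip-target world [ 0.5917 -0.1891  0.1008] shift [ 0.0017 -0.0021  0.0311] turn [ 0.01 -0.01  0.  ]
(np.float64(309.0831465866893), np.float64(174.2728183726489)) (np.float64(339.46361824788124), np.float64(188.1488879414835))
```

View pics/c2.png

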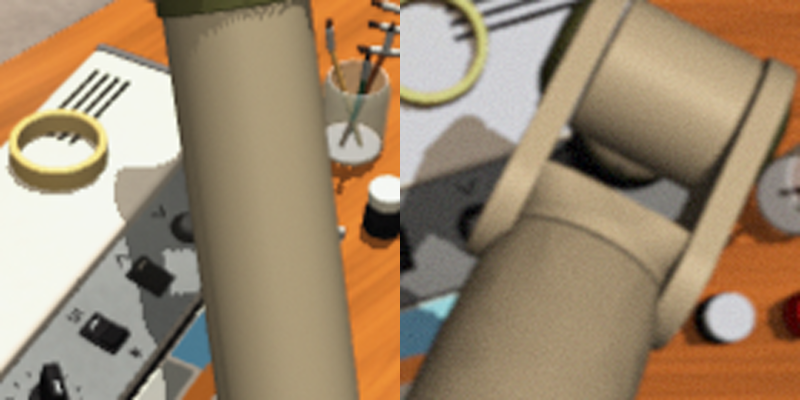

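The arm hides the spot from both cameras: the forearm covers side crop (270,200) and the wrist covers top crop (600,150). The measured pose agrees with the fit, so I'll press in small steps and watch the force.

>>> {"fn": "servo_tool", "kwargs": {"moves": [[0,0,0,0.002,-0.002,0.01,1],[0,0,0,0.002,-0.002,0.02,1],[0,0,0,0.002,-0.002,0.026,1],[0,0,0,0.002,-0.002,0.028,1],[0,0,0,0.002,-0.002,0.03,1],[0,0,0,0.002,-0.002,0.03,1]]}}

```text
time: 2.4
ee_pos: [0.5918, -0.189, 0.1013]
eef_rot: [3.11, 0.443, 0.0]
wrist_force: [0.2, -1.3, 0.3]
finger_gap: -0.0001
grip_force: 0.0
```

>>> {"fn": "servo_tool", "kwargs": {"moves": [[0,0,0,0,0,0.002,1],[0,0,0,0,0,0.002,1]]}}

```text
time: 2.6
ee_pos: [0.5924, -0.189, 0.0999]
eef_rot: [3.11, 0.443, 0.003]
wrist_force: [1.7, -0.0, 4.5]
finger_gap: -0.0001
grip_force: 1.8
```

>>> {"fn": "servo_tool", "kwargs": {"moves": [[0,0,0,0,0,0.002,1],[0,0,0,0,0,0.002,1]]}}

```text
time: 2.8
ee_pos: [0.5914, -0.1889, 0.0969]
eef_rot: [-3.11, -0.443, 0.002]
wrist_force: [0.6, 0.0, 0.0]
finger_gap: 0.0003
grip_force: 0.0
```

Contact came at 4.5 N and then the rocker let go, as it would when it snaps over. I'll lift, move over towards run, and check power by camera.

>>> {"fn": "servo_tool", "kwargs": {"moves": [[0,0,0,0,0,-0.02,1],[0,0,0,0,0,-0.05,1],[0,0,0,0,-0.04,-0.06,1],[0,0,0,0,-0.085,-0.06,1],[0,0,0,0,-0.13,-0.06,1],[0,0,0,0,-0.17,-0.06,1],[0,0,0,0,-0.21,-0.06,1],[0,0,0,0,-0.243,-0.06,1],[0,0,0,0,-0.243,-0.06,1],[0,0,0,0,-0.243,-0.06,1]]}}

```text
time: 3.8
ee_pos: [0.5237, 0.0446, 0.1572]
eef_rot: [3.11, 0.445, -0.001]
wrist_force: [0.3, -0.4, 0.5]
finger_gap: 0.0002
grip_force: 0.0
```

Run:
```python
from h import *
tgt(.078,-.018,.010,0)
p,d=grab('side','s2');q,_=grab('top','t2')
a=cv2.resize(p[150:250,250:350],(400,400),interpolation=2);b=cv2.resize(q[150:250,270:370],(400,400),interpolation=2)
cv2.imwrite('pics/c3.png',np.hstack([a,b])[:,:,::-1])
```

```text
tip-target world [0.495  0.0358 0.0934] shift [-0.03    0.0003  0.0638] turn [0.01 0.04 0.08]
```

View pics/c3.png

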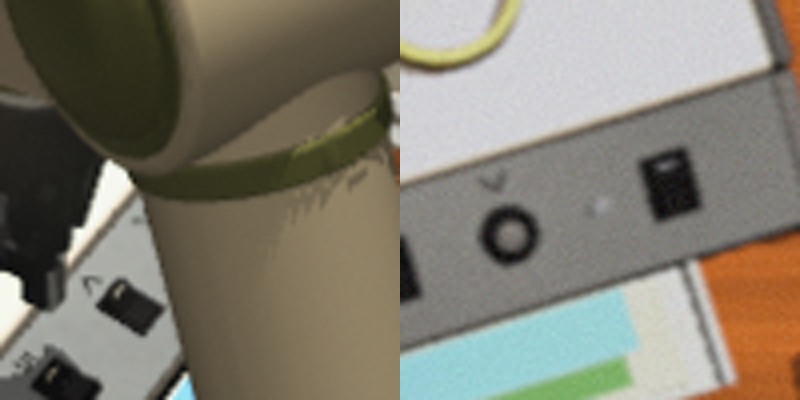

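The top crop shows the power rocker at (670,185), with its far-end mark at (668,165) now whiter. I'll confirm it by depth against the first picture.

Run:
```python
from h import *
x=np.load('x.npy')
for y in(-.165,0,.078):
  for f in('t0','t2'):
    d=np.load(f'pics/{f}.npy');o=[]
    for s in(.011,-.011):
      u,v=map(round,w2px('top',lam(x,pan(y,s,.008)))); P=px2w('top',d,u,v); 
      c,sn=np.cos(x[2]),np.sin(x[2]);L=np.array([c*(P[0]-x[0])+sn*(P[1]-x[1]),0,P[2]])
      o.append(round(1000*float((L-[-.079,0,.08])@N),2))
    print(y,f,'far,near n mm',o)
```

```text
-0.165 t0 far,near n mm [9.38, 4.08]
-0.165 t2 far,near n mm [2.29, 9.36]
0 t0 far,near n mm [8.28, 4.8]
0 t2 far,near n mm [9.48, 4.39]
0.078 t0 far,near n mm [3.43, 7.69]
0.078 t2 far,near n mm [353.34, 332.15]
```

Depth confirms power is on: the far end fell from 9.4 to 2.3 mm. Next is the near end of the heat rocker.

>>> {"fn": "servo_tool", "kwargs": {"moves": [[0,0,0,-0.03,0,0.0,1],[0,0,0,-0.03,0,0.02,1],[0,0,0,-0.03,0,0.04,1],[0,0,0,-0.03,0,0.055,1],[0,0,0,-0.03,0,0.06,1],[0,0,0,-0.03,0,0.06,1]]}}

```text
time: 4.5
ee_pos: [0.4952, 0.0353, 0.0969]
eef_rot: [-3.11, -0.441, 0.002]
wrist_force: [0.9, 0.8, -0.2]
finger_gap: -0.0
grip_force: 0.0
```

>>> {"fn": "servo_tool", "kwargs": {"moves": [[0,0,0,0,0,0.002,1],[0,0,0,0,0,0.002,1]]}}

```text
time: 4.7
ee_pos: [0.4955, 0.0358, 0.0958]
eef_rot: [3.11, 0.442, 0.001]
wrist_force: [0.5, 0.9, 0.1]
finger_gap: -0.0001
grip_force: 0.0
```

>>> {"fn": "servo_tool", "kwargs": {"moves": [[0,0,0,0,0,0.002,1],[0,0,0,0,0,0.002,1]]}}

```text
time: 4.9
ee_pos: [0.4955, 0.0359, 0.0937]
eef_rot: [3.11, 0.443, 0.002]
wrist_force: [0.6, -1.0, 3.3]
finger_gap: -0.0
grip_force: 1.4
```

>>> {"fn": "servo_tool", "kwargs": {"moves": [[0,0,0,0,0,0.0015,1],[0,0,0,0,0,0.0015,1]]}}

```text
time: 5.1
ee_pos: [0.4951, 0.0361, 0.0918]
eef_rot: [-3.11, -0.443, -0.0]
wrist_force: [0.7, 0.0, 0.4]
finger_gap: 0.0001
grip_force: 0.0
```

>>> {"fn": "servo_tool", "kwargs": {"moves": [[0,0,0,0,0,0.0015,1],[0,0,0,0,0,0.0015,1]]}}

```text
time: 5.3
ee_pos: [0.4949, 0.0361, 0.09]
eef_rot: [-3.11, -0.443, 0.001]
wrist_force: [-0.2, -0.7, 0.4]
finger_gap: -0.0004
grip_force: 0.0
```

Heat snapped too. I'll lift, move aside to check it, then go to run.

>>> {"fn": "servo_tool", "kwargs": {"moves": [[0,0,0,0,0,-0.02,1],[0,0,0,0,0,-0.05,1],[0,0,0,0,0.04,-0.065,1],[0,0,0,0,0.085,-0.065,1],[0,0,0,0,0.13,-0.065,1],[0,0,0,0,0.17,-0.065,1],[0,0,0,0,0.21,-0.065,1],[0,0,0,0,0.243,-0.065,1],[0,0,0,0,0.243,-0.065,1]]}}

```text
time: 6.2
ee_pos: [0.5634, -0.201, 0.1546]
eef_rot: [3.11, 0.437, 0.0]
wrist_force: [0.1, 1.2, 0.0]
finger_gap: -0.0001
grip_force: 0.0
```

```bash
cat >> h.py <<'E'
def ends(f):
    x=np.load('x.npy');d=np.load(f'pics/{f}.npy')
    for y in(-.165,0,.078):
        o=[]
        for s in(.011,-.011):
            u,v=map(round,w2px('top',lam(x,pan(y,s,.008)))); P=px2w('top',d,u,v)
            l=np.cos(x[2])*(P[0]-x[0])+np.sin(x[2])*(P[1]-x[1])
            o.append(round(1000*float((np.array([l,0,P[2]])-[-.079,0,.08])@N),1))
        print(y,f,'far,near n mm',o)
E
python3 - <<'E'
from h import *
tgt(0,.013,.010,0)
grab('top','t3');ends('t3')
E
```

```text
tip-target world [ 0.5457 -0.0307  0.1008] shift [ 0.0299 -0.1686  0.0537] turn [ 0.04  0.   -0.2 ]
-0.165 t3 far,near n mm [197.2, 197.6]
0 t3 far,near n mm [9.0, 4.1]
0.078 t3 far,near n mm [7.6, 3.9]
```

Heat is on cold and run is untouched. Next I'll press run.

>>> {"fn": "servo_tool", "kwargs": {"moves": [[0,0,0,0.03,-0.04,0,1],[0,0,0,0.03,-0.085,0,1],[0,0,0,0.03,-0.13,0,1],[0,0,0,0.03,-0.165,0,1],[0,0,0,0.03,-0.165,0.0,1],[0,0,0,0.03,-0.165,0.02,1],[0,0,0,0.03,-0.165,0.04,1],[0,0,0,0.03,-0.165,0.048,1],[0,0,0,0.03,-0.165,0.05,1],[0,0,0,0.03,-0.165,0.05,1]]}}

```text
time: 7.25
ee_pos: [0.5459, -0.0306, 0.1057]
eef_rot: [3.11, 0.443, 0.0]
wrist_force: [0.7, -0.6, 0.6]
finger_gap: -0.0002
grip_force: 0.0
```

>>> {"fn": "servo_tool", "kwargs": {"moves": [[0,0,0,0,0,0.003,1],[0,0,0,0,0,0.003,1]]}}

```text
time: 7.45
ee_pos: [0.5459, -0.0306, 0.1026]
eef_rot: [3.11, 0.443, 0.001]
wrist_force: [-0.9, -0.6, 0.9]
finger_gap: -0.0
grip_force: 0.0
```

>>> {"fn": "servo_tool", "kwargs": {"moves": [[0,0,0,0,0,0.002,1],[0,0,0,0,0,0.002,1]]}}

```text
time: 7.65
ee_pos: [0.5461, -0.0306, 0.1007]
eef_rot: [3.11, 0.443, 0.002]
wrist_force: [-1.0, -0.6, 2.8]
finger_gap: 0.0003
grip_force: 1.9
```

>>> {"fn": "servo_tool", "kwargs": {"moves": [[0,0,0,0,0,0.002,1],[0,0,0,0,0,0.002,1]]}}

```text
time: 7.85
ee_pos: [0.5458, -0.0305, 0.0983]
eef_rot: [3.11, 0.443, 0.0]
wrist_force: [-0.2, 1.0, -0.2]
finger_gap: 0.0002
grip_force: 0.0
```

>>> {"fn": "servo_tool", "kwargs": {"moves": [[0,0,0,0,0,0.0015,1],[0,0,0,0,0,0.0015,1]]}}

```text
time: 8.05
ee_pos: [0.5453, -0.0305, 0.0963]
eef_rot: [-3.11, -0.443, 0.002]
wrist_force: [0.3, -0.2, -0.1]
finger_gap: 0.0003
grip_force: 0.0
```

>>> {"fn": "servo_tool", "kwargs": {"moves": [[0,0,0,0,0,-0.02,1],[0,0,0,0,0,-0.06,1],[0,0,0,0,0,-0.1,1],[0,0,0,-0.01,0.04,-0.13,1],[0,0,0,-0.03,0.08,-0.13,1],[0,0,0,-0.05,0.12,-0.13,1],[0,0,0,-0.07,0.16,-0.13,1],[0,0,0,-0.09,0.2,-0.13,1],[0,0,0,-0.11,0.24,-0.13,1],[0,0,0,-0.13,0.28,-0.13,1]]}}

```text
time: 9.05
ee_pos: [0.4982, -0.3374, 0.2266]
eef_rot: [-3.11, -0.442, 0.001]
wrist_force: [0.9, -0.5, 0.2]
finger_gap: 0.0001
grip_force: 0.0
```

>>> {"fn": "servo_tool", "kwargs": {"moves": [[0,0,0,-0.04,0.02,0,1],[0,0,0,-0.08,0.05,0,1],[0,0,0,-0.12,0.08,0,1],[0,0,0,-0.16,0.11,0,1],[0,0,0,-0.2,0.13,0,1],[0,0,0,-0.24,0.15,0,1],[0,0,0,-0.24,0.15,0,1]]}}

```text
time: 9.75
ee_pos: [0.3062, -0.5498, 0.2258]
eef_rot: [-3.111, -0.434, 0.002]
wrist_force: [0.5, 0.4, -0.0]
finger_gap: 0.0001
grip_force: 0.0
```

Run:
```python
from h import *
grab('top','t4');ends('t4')
print(state()['time'],state()['ee_pos'],state()['qvel'].round(3))
```

```text
-0.165 t4 far,near n mm [2.5, 9.2]
0 t4 far,near n mm [5.3, 7.5]
0.078 t4 far,near n mm [8.7, 6.0]
9.8 [ 0.30833208 -0.54800548  0.22602163] [ 0.064 -0.017  0.018  0.015  0.002  0.016]
```

View pics/t4.png

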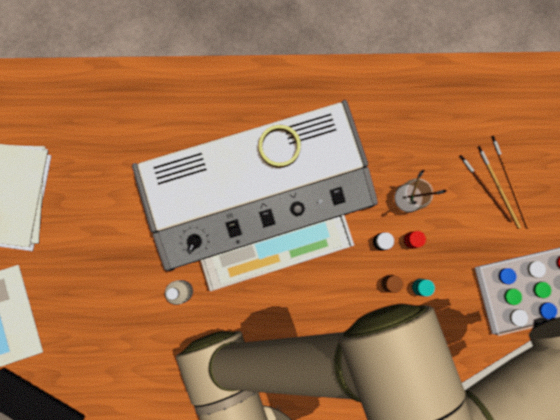

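The picture shows everything in place: tape (279,146), jar (411,196), pot (385,241) and bottle (178,292) have not moved. Depth shows power (337,195), heat (233,229) and run (266,217) all flipped. I'm handing in.

```bash
python3 -c "
from plant import *
print(finish_job())"
```

```text
the job is handed in; nothing more can be done
None
```

The laminator is started for cold laminating and the job is handed in: I pressed power on, then heat to cold, then run; depth readings show all three rockers flipped, and the last picture shows the jar, paints and tape unmoved.

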